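Unclip the soap box and hold the soap dish over the wash tub's edge to drain

ROBOT

A 6-joint arm with a two-finger parallel gripper is mounted at the origin on the work surface. World frame = base frame: x ahead of the robot, y to its left, z up, the work surface at z = 0. Lengths are in mm, angles in rad, forces in N, time in s.
With the tool pointing down it reaches from about 350 to 775 mm from the base axis. Payload 7.3 kg.
Tool frame: the origin (TCP) lies at the very end of the fingers, on their centre line; the grasp point (between the pads) lies behind it (bot.grip_point_offset is the z of the grasp point in the tool frame, in mm); z points along the fingers, y is the line along which they close (so a half turn about z gives the same grasp; the last joint's range is limited). The gripper opens to 92 mm and grips with 3 to 60 N. Pads are 19 mm wide; open, the fingers measure 130 mm over their backs; the gripper's body (75 mm by 190 mm) begins 47 mm behind the grasp point.
Start: joints at [1.135, 0.342, 1.524, -0, 1.275, -0.146], TCP at [150.009, 503.132, 226.741] pointing down, gripper open.
Joint ranges: [-2.53, 2.53], [-0.77, 2.02], [0.04, 2.7], [-1, 4.14], [0.28, 2.66], [-3.11, 3.11]. Speed limits (rad/s): [2.57, 2.57, 3.14, 3.14, 3.14, 3.14].

INTERFACE

Orientations are given as [roll, pitch, yaw] about the fixed x, y, z axes, in that order (R = Rz(yaw) Ry(pitch) Rx(roll)).
In Python, from plant import bot gives the robot as it stands. The module is installed in compiled form; this text tells all that it offers.
- The arm moves only by the shell command python3 -m crank 'ROWS'. ROWS is JSON, a list that holds one entry, the list of rows, each a list of 5 numbers: the opening, from 0 (shut) to 1 (fully open), then the shift along the tool's x, y, z in cm, then the turn about the tool's z in degrees. In form: [[[claw, x, y, z, turn], ...]]. A call has exactly 10 rows; each row is the pose to reach, as a shift and turn from the pose commanded when the call began, along the tool's axes at that moment; what a row does not reach only later rows make up. A row lasts 1/10 s, in which the tool goes at most 50 mm and 8.59 degrees, less where a joint would pass 70% of its speed; a pose out of reach is approached as far as the arm can. A call with a gripper value outside its range is refused whole. The fingers move at their own pace and stop on an object; the grip force is fixed at half the most. Time passes only in rows, so rows that repeat a pose let the fingers close, or fill a call up. It gives the time, the measured TCP pose, the force, the opening and the grip force at its end, in the units of the state.
- bot.get_obs(): the state, without advancing time (a new reading comes with each control period).
- bot.capture(name): name is "side" or "top"; returns (picture, depth): 384x512x3 uint8, red, green, blue; 384x512 float32, mm along the optical axis (not along the pixel's ray), 0 where there is no reading.
- bot.calibration(name): a dict with "vertical_fov" (degrees; the focal length in pixels is half the picture's height over the tangent of half this angle, whatever the lens; pixels are square), "cx", "cy" (the principal point, pixels), "rvec" (rotation vector, rad) and "tvec" (3), from world to camera coordinates, as OpenCV has them. Camera axes: x right, y down, z forward; pixel columns grow to the right and rows downward; lengths in mm; the calibration is good to about 2 mm. A picture is of the moment at which its call begins. calibration takes no time and is no camera call.
- bot.close_job(): hands the job in; it is judged then, once.
The state is a dict: "time": time; "joint_positions": joint angles; "dq": joint speeds; "tau": joint torques, N m; "tool_pos": TCP position; "tcp_rot": TCP orientation; "contact_force": force on the tool from outside, world axes, zero at the start; "moment": the same for the moment, N m; "grip_width": finger opening in mm; "finger_force": force on a finger pad.
Only numpy, scipy, OpenCV 4.12 (cv2) and the standard library are available. Lean on these libraries where they do the work, as an engineer would, in place of code of your own. Each camera call takes 0.05 s, during which the arm holds its last target. There are 200 camera calls.

TASK

Swing down the clip on the front of the soap box, raise the lid until it stands upright, and lift out the soap dish with the soap ball lying loose in it. Carry it to the edge of the wash tub that faces the box and give it a quarter turn so that its drain lip points straight across the middle of that edge to drip into the tub, the lip over the inside and the dish's other end still outside, keeping the dish level and the ball in its middle all the way. Finish while holding it there, still and level just above the rim without resting on it, lid left open and the other things on the worktop left where they are.

Things in the scene. Friction and masses are not known exactly. Their poses are not given: they have to be found in the camera images.
- soapbox: Dark grey plastic box with a white clip-down lid, fixed, 180 (x) x 190 (y) x 75 mm without lid, walls and floor 4 mm. Left or right of the robot's centre line, the tub on the other side; turned up to 0.15 rad. Origin: centre of its underside; -x is its front (robot's side, with the clip), +x its back (the hinge).
- clip (a joint): Grey clip lever, 50 mm wide, on the box's front; pivot along the box's y, 62 mm up, 96 mm before the box's origin. 0 = shut: hook 13 mm back over the lid (holds it down), flared finger tab reaching 36 mm forward of the pivot, its end 97 mm up. Grows (rad) as the tab is pressed down and forward; free of the lid from 0.5, stop 1.4. Stays where left (friction 0.06 N m).
- clip_tab (a point): Point on top of the clip's finger tab, middle of its width, 30 mm in front of the clip's pivot and 33 mm above it when shut; moves with the clip.
- lid (a joint): Angle of the white lid: 0 = shut, 1.57 = upright, stop at 1.75 rad. The lid is 186 x 198 x 6 mm, 0.22 kg, top at 81.5 mm when shut; its friction hinge (0.30 N m) keeps it where it is left.
- lid_hinge (a point): Middle of the lid's hinge line, at the box's back rim (93 mm behind the box's origin, 75.5 mm up); the hinge runs along the box's y. Axes turn with the lid.
- lid_handle (a point): Middle of the lid's handle: a round bar 12 mm thick, 90 mm long along the box's y, its axis 48 mm above the hinge line's height, 166 mm in front of the hinge line and 20 mm from the lid's front edge when shut. Moves with the lid: from the upright lid it sticks out backwards.
- dish: Loose oblong white ceramic soap dish, 0.1 to 0.22 kg, in the box, drain lip towards the box's back (within 0.15 rad). 64 mm wide over its straight upright long sides (86 mm long, 24 mm high), 112 mm long plus the lip; floor sinks gently to the middle. Origin: its middle, on the underside; +x towards the drain lip, z up.
- dish_lip (a point): Outer end of the drain lip, a 28 mm wide open spout at one end of the dish; 74 mm from the dish's origin along +x, 18 mm above the underside.
- dish_tail (a point): The dish's closed end, 56 mm from its origin along -x, 18 mm above the underside.
- soap_center (a point): Centre of the loose soap ball, beige, 44 mm across, about 50 g, lying in the middle of the dish; its top is 50 mm above the dish's underside. It rolls if the dish is tilted or jerked.
- tub: Blue plastic wash tub, fixed, open top. Rim 115 mm up, 322 (x) x 262 (y) mm over the rim, which is 12 mm thick, with a flat lug at each x end. Origin: centre of its underside; x along its long sides, which run away from the robot (turned up to 0.12 rad). One long edge (rim axis at y = +125 or -125 mm) faces the box.
- nailbrush: Wooden nail brush lying bristles down, 88 x 40 x 36 mm, between box and tub on the robot's side, loose bystander. Origin: centre of its underside.
- paste: Small white screw-lid jar, 56 mm across, 62 mm tall, between box and tub on the far side, loose bystander. Origin: centre of its underside.
- spray: White trigger spray bottle, 76 mm across, about 212 mm tall, on the right, loose bystander. Origin: centre of its underside.
- softener: Green detergent jug, 70 x 110 mm, about 211 mm tall, on the left, loose bystander. Origin: centre of its underside.
- measure: Clear measuring cup, 68 mm across, 62 mm tall, beyond the jar, loose bystander. Origin: centre of its underside.
- sponge: Two-layer scouring sponge, 100 x 66 x 32 mm, on the right, loose bystander. Origin: centre of its underside.
- clothespeg: Wooden clothes peg lying on the worktop, 74 mm long, on the robot's side to the right, loose bystander. Origin: centre of its underside.

How it is judged:
By the outcome, as a careful person would: the job done as asked, in the order asked, and still so for the second after the job is handed in, while the arm keeps its last pose, push and grip.
It also fails if it takes over 72 s, if anything falls off the work surface, if the arm or the gripper's body presses on something with over 40 N, if the wrist force passes 120 N, or if a joint passes its speed limit or range.

## Working session

There is one attempt and no reset: what is moved stays moved. The work goes in short steps, Python scripts to look and compute and a shell command to move; the robot and the scene stay as the last step left them, time stands still between calls to the robot, and variables do not carry over. Pictures are saved under pics/ and viewed, at most 10 in all, crops included, and the job is handed in when it is done.

```bash
mkdir -p pics; cat > h.py <<'E'
import numpy as np, cv2
from plant import bot
from scipy.spatial.transform import Rotation as R
def cam(n):
    c=bot.calibration(n); f=192/np.tan(np.radians(c["vertical_fov"])/2)
    return f,c["cx"],c["cy"],cv2.Rodrigues(np.array(c["rvec"],float))[0],np.array(c["tvec"],float).ravel()
def cloud(n):
    im,d=bot.capture(n); f,cx,cy,Rm,t=cam(n)
    v,u=np.mgrid[:384,:512]
    p=np.stack([(u-cx)/f*d,(v-cy)/f*d,d],-1)
    w=(p-t)@Rm; w[d==0]=np.nan
    return im,w
def save(im,n,s=1): cv2.imwrite('pics/'+n,cv2.resize(im[:,:,::-1],None,fx=s,fy=s,interpolation=cv2.INTER_CUBIC))
E
python3 - <<'E'
from h import *
for n in("top","side"):
    im,w=cloud(n); save(im,n+'0.png',1.5); np.save(n+'0.npy',w); np.save(n+'0i.npy',im); print(n,bot.calibration(n))
o=bot.get_obs(); print(o, bot.grip_point_offset)
E
```

```text
top {'vertical_fov': 43.17931400768356, 'cx': 244.28250968796988, 'cy': 196.47191655919195, 'rvec': array([ 2.08826138, -2.11720546,  0.23545582]), 'tvec': array([  -3.57276665,  564.28548127, 1690.62806342])}
side {'vertical_fov': 45.08578775205866, 'cx': 253.64940356080805, 'cy': 185.21002798168118, 'rvec': array([ 2.03548591, -0.73765764,  0.43703968]), 'tvec': array([-433.31899453,  280.89418754, 1123.28418283])}
{'time': 0.1, 'joint_positions': array([ 1.13501635e+00,  3.42649419e-01,  1.52488600e+00, -8.30149659e-06,
        1.27538759e+00, -1.46013667e-01]), 'dq': array([-9.36256693e-04, -1.95519128e-03, -2.64795285e-03,  4.87458101e-04,
        8.51163646e-06,  1.30947069e-03]), 'tau': array([ 3.27823000e-03, -4.31999052e+01, -2.44696695e+01,  7.23144226e-02,
        5.26514417e-02, -4.58274690e-05]), 'tool_pos': array([149.84887189, 502.80212515, 226.12872595]), 'tcp_rot': array([-3.14027530e+00, -1.85706005e-04,  2.85182864e+00]), 'contact_force': array([-0.79616763, -0.09837853,  0.11752624]), 'moment': array([-0.01527151, -0.03034887,  0.03837886]), 'finger_force': 0.0, 'grip_width': 91.64104098274015} -18.8
```

View pics/top0.png

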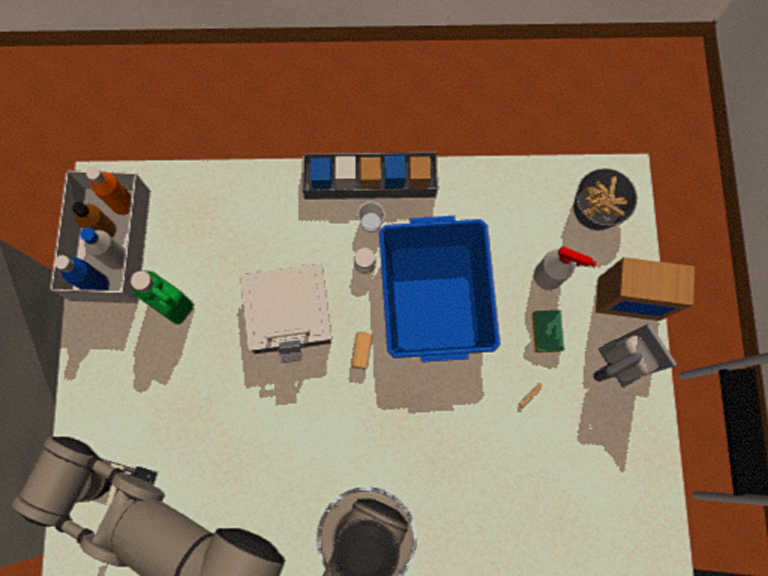

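View pics/side0.png

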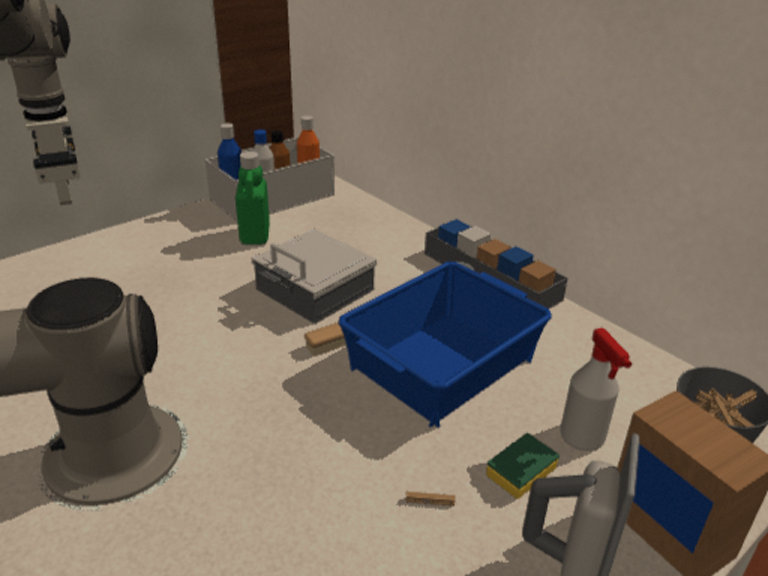

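The top view shows the box at about (287,307) with its clip at (290,350) and the handle just behind the clip, and the tub at about (440,287). Brush (362,350), jar (365,260) and cup (370,215) lie between them; all pixels are in the 1.5x picture. The side view agrees.

```bash
python3 - <<'E'
from h import *
w=np.load('top0.npy'); im=np.load('top0i.npy').astype(int)
v,u=np.mgrid[:384,:512]
def rect(m,name):
    k=np.uint8(m); n,l,s,c=cv2.connectedComponentsWithStats(k); i=1+np.argmax(s[1:,4]); m=l==i
    p=w[m][:,:2].astype(np.float32); print(name,m.sum(),cv2.minAreaRect(p),'z',np.median(w[m][:,2]),p.mean(0)); return m
reg=(u>150)&(u<225)&(v>165)&(v<250)
z=w[...,2]
m=rect(reg&(z>76)&(z<88),'lid')
rect((u>240)&(u<345)&(v>140)&(v<245)&(z>107)&(z<122)&(im[...,2]>im[...,0]+40),'rim')
rect(reg&(z>110)&(z<145),'handle?')
rect((u>228)&(u<252)&(v>215)&(v<250)&(z>20)&(z<50),'brush')
rect((u>232)&(u<255)&(v>160)&(v<185)&(z>40)&(z<75),'jar')
# clip
q=(u>180)&(u<205)&(v>222)&(v<245)
for y in range(222,242,1): print(y,np.round(w[y,193]).tolist(), im[y,193].tolist())
E
```

```text
lid 2334 ((524.017822265625, 180.8980712890625), (214.34678649902344, 197.6897430419922), 7.509559631347656) z 82.58540004727647 [535.1451  182.52867]
rim 1096 ((571.2658081054688, -179.15936279296875), (348.42822265625, 260.0372314453125), 2.8326516151428223) z 113.79567183464283 [ 568.3712  -175.98431]
handle? 105 ((462.93426513671875, 173.3463134765625), (13.277053833007812, 98.07490539550781), 7.171276569366455) z 127.56843729066281 [461.96524 172.69823]
brush 262 ((436.35601806640625, 2.694610595703125), (39.771263122558594, 88.11927032470703), 80.920654296875) z 35.34737196691349 [434.62732     3.0671387]
jar 158 ((659.56689453125, -7.411464691162109), (48.4947509765625, 49.17948913574219), 73.23065185546875) z 61.308905384861205 [657.2358    -7.312156]
222 [462.0, 166.0, 128.0] [174, 158, 142]
223 [459.0, 166.0, 127.0] [126, 113, 103]
224 [462.0, 171.0, 85.0] [197, 179, 161]
225 [460.0, 172.0, 78.0] [188, 169, 155]
226 [457.0, 172.0, 74.0] [195, 179, 162]
227 [452.0, 171.0, 85.0] [151, 137, 128]
228 [447.0, 170.0, 93.0] [95, 93, 87]
229 [444.0, 170.0, 88.0] [99, 93, 92]
230 [441.0, 171.0, 84.0] [113, 105, 105]
231 [437.0, 170.0, 90.0] [108, 103, 98]
232 [432.0, 169.0, 95.0] [60, 56, 54]
233 [430.0, 170.0, 86.0] [57, 50, 49]
234 [426.0, 170.0, 88.0] [58, 52, 52]
235 [423.0, 170.0, 89.0] [79, 71, 69]
236 [420.0, 170.0, 86.0] [102, 94, 94]
237 [415.0, 170.0, 91.0] [106, 97, 90]
238 [412.0, 170.0, 88.0] [104, 96, 93]
239 [408.0, 169.0, 93.0] [95, 89, 88]
240 [404.0, 169.0, 96.0] [95, 93, 84]
241 [414.0, 180.0, -4.0] [114, 100, 87]
```

```bash
cat >> h.py <<'E'
O=np.array([534.4,182.]); BY=.128
def bx(f,s=0):  # box-frame xy -> world
    return O+R.from_euler('z',BY).as_matrix()[:2,:2]@np.array([f,s])
def go(x,y,z,yaw):
    o=bot.get_obs(); r=R.from_euler('xyz',o["tcp_rot"])
    d=r.inv().apply(np.array([x,y,z])-o["tool_pos"])/10
    t=(o["tcp_rot"][2]-yaw+np.pi)%(2*np.pi)-np.pi
    print('row',np.round(d,2),'turn',round(np.degrees(t),1))
E
python3 -c "
from h import *
p=bx(-132); print(p); go(*p,140,BY+np.pi)"
```

```text
[403.47986841 165.15009956]
row [-33.95 -25.1    8.64] turn -23.9
```

```bash
python3 -m crank '[[[0,-3,-2.2,0.5,-2],[0,-7,-5.2,1.5,-5],[0,-11,-8.1,2.5,-8],[0,-15,-11.1,3.5,-11],[0,-19,-14,4.5,-14],[0,-23,-17,5.5,-17],[0,-27,-20,6.5,-20],[0,-31,-23,7.6,-23],[0,-33.3,-24.6,8.4,-23.9],[0,-34,-25.1,8.6,-23.9]]]'; python3 -c "
from h import *
p=bx(-132); go(*p,49,BY+np.pi)"
```

```text
time: 1.1
tool_pos: [405.3, 162.8, 139.7]
tcp_rot: [-3.141, -0.001, -3.018]
contact_force: [0.5, 0.3, 1.1]
grip_width: 16.6
finger_force: 0.0
row [0.14 0.26 9.07] turn -0.2
```

```bash
python3 -m crank '[[[0,0,0,0.5,0],[0,0,0,2,0],[0,0,0,3.5,0],[0,0,0,4.5,0],[0,0,0,5.5,0],[0,0,0,6.5,0],[0,0,0,7.5,0],[0,0,0,8.3,0],[0,0,0,9,0],[0,0,0,9.1,0]]]'; python3 -m crank '[[[0,0,0,0,0],[0,0,0,-1,0],[0,0,0,-4,0],[0,0,0,-8,0],[0.4,0,0,-12,-5],[0.4,0,0,-15,-12],[0.4,0,0,-15.5,-20],[0.4,0,0,-15.5,-28],[0.4,0,0,-15.5,-36],[0.4,0,0,-15.5,-44]]]';python3 - <<'E'
from h import *
im,w=cloud("side"); save(im[130:230,150:270],'s1.png',5)
p=bx(-73); print(p); go(*p,bot.get_obs()["tool_pos"][2],BY+np.pi/2)
E
```

```text
time: 2.1
tool_pos: [400.0, 165.5, 48.8]
tcp_rot: [-3.142, -0.008, -3.014]
contact_force: [-13.2, -0.3, 15.6]
grip_width: 0.4
finger_force: 9.1
time: 3.1
tool_pos: [404.6, 165.9, 205.3]
tcp_rot: [-3.14, 0.002, -2.24]
contact_force: [0.5, -0.2, -0.1]
grip_width: 36.3
finger_force: 0.0
[461.99719995 172.68149446]
row [-4.07 -4.11  0.01] turn 134.7
```

View pics/s1.png

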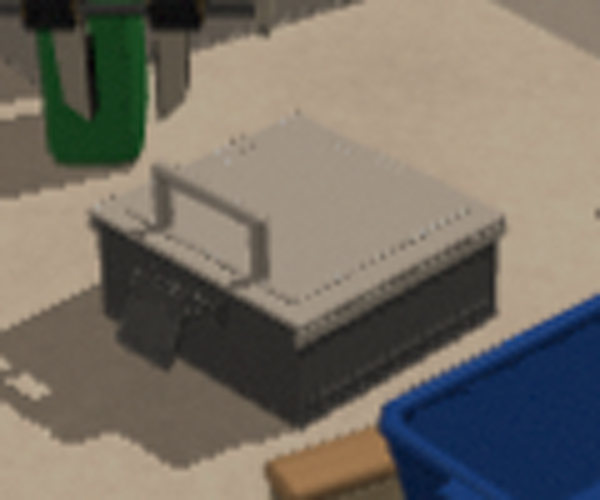

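The clip is swung down, at (150,325) in the crop, and the handle bar is free. I turned the wrong way for the handle grasp, so I'm turning back.

```bash
python3 -m crank '[[[0.4,-0.4,-0.4,0,7],[0.4,-1,-1,0,15],[0.4,-1.5,-1.5,0,23],[0.4,-2,-2,0,31],[0.4,-2.5,-2.5,0,39],[0.4,-3,-3,0,47],[0.4,-3.5,-3.5,0,55],[0.4,-4,-4,0,63],[0.4,-4.1,-4.1,0,71],[0.4,-4.1,-4.1,0,79]]]'; python3 -m crank '[[[0.4,0,0,0,7],[0.4,0,0,0,15],[0.4,0,0,0,23],[0.4,0,0,0,31],[0.4,0,0,0,39],[0.4,0,0,0,47],[0.4,0,0,0,54],[0.4,0,0,0,55.7],[0.4,0,0,0,55.7],[0.4,0,0,0,55.7]]]';python3 - <<'E'
from h import *
p=bx(-73); print(p); go(*p,106,BY+np.pi/2)
E
```

```text
time: 4.15
tool_pos: [462.3, 172.2, 204.9]
tcp_rot: [3.141, 0.001, 2.65]
contact_force: [0.7, 1.0, 0.5]
grip_width: 36.4
finger_force: 0.0
time: 5.15
tool_pos: [461.8, 171.9, 204.8]
tcp_rot: [3.141, -0.0, 1.688]
contact_force: [-1.2, 0.0, -0.1]
grip_width: 36.6
finger_force: 0.0
[461.99719995 172.68149446]
row [0.07 0.02 9.88] turn -0.6
```

```bash
python3 -m crank '[[[0.4,0,0,1,-0.5],[0.4,0,0,2.5,-0.5],[0.4,0,0,4,-0.5],[0.4,0,0,5.5,-0.5],[0.4,0,0,7,-0.5],[0.4,0,0,8.5,-0.5],[0.4,0,0,9.5,-0.5],[0.4,0,0,9.9,-0.5],[0.4,0,0,9.9,-0.5],[0,0,0,9.9,-0.5]]]'; python3 -m crank '[[[0,0,0,0,0],[0,0,0,0,0],[0,0,0,0,0],[0,0,0,0,0],[0,0,0,0,0],[0,0,0,0,0],[0,0,0,0,0],[0,0,0,0,0],[0,0,0,0,0],[0,0,0,0,0]]]'; python3 - <<'E'
from h import *
o=bot.get_obs(); r=R.from_euler('xyz',o["tcp_rot"]); print(r.as_matrix().round(3))
# arc: handle rel hinge in box xz: (-166,48) rotated by a
for a in np.arange(0,1.58,.157/2):
    c,s=np.cos(a),np.sin(a); x=-166*c+48*s; z=166*s+48*c
    d=x+166; print(round(a,2),'fwd',round(d/10,2),'up',round((z-48)/10,2))
E
```

```text
time: 6.15
tool_pos: [462.1, 171.9, 106.1]
tcp_rot: [3.141, -0.0, 1.695]
contact_force: [-0.2, -0.3, -0.1]
grip_width: 32.6
finger_force: 0.0
time: 7.15
tool_pos: [464.1, 172.1, 106.5]
tcp_rot: [3.136, -0.0, 1.695]
contact_force: [6.0, 1.3, -2.2]
grip_width: 10.9
finger_force: 30.0
[[-0.123  0.992  0.006]
 [ 0.992  0.123  0.001]
 [ 0.     0.006 -1.   ]]
0.0 fwd 0.0 up 0.0
0.08 fwd 0.43 up 1.29
0.16 fwd 0.95 up 2.54
0.24 fwd 1.58 up 3.74
0.31 fwd 2.29 up 4.89
0.39 fwd 3.1 up 5.98
0.47 fwd 3.99 up 7.01
0.55 fwd 4.95 up 7.96
0.63 fwd 5.99 up 8.84
0.71 fwd 7.09 up 9.63
0.78 fwd 8.25 up 10.33
0.86 fwd 9.46 up 10.94
0.94 fwd 10.72 up 11.45
1.02 fwd 12.01 up 11.86
1.1 fwd 13.33 up 12.17
1.18 fwd 14.67 up 12.37
1.26 fwd 16.02 up 12.47
1.33 fwd 17.38 up 12.46
1.41 fwd 18.73 up 12.35
1.49 fwd 20.07 up 12.13
1.57 fwd 21.39 up 11.8
```

```bash
python3 -m crank '[[[0,0,0.5,-1.3,0],[0,0,1.1,-2.5,0],[0,0,1.7,-3.7,0],[0,0,2.4,-4.9,0],[0,0,3.2,-6,0],[0,0,4.1,-7,0],[0,0,5.1,-8,0],[0,0,6.1,-8.8,0],[0,0,7.2,-9.6,0],[0,0,8.4,-10.3,0]]]'; python3 -m crank '[[[0,0,1.2,-0.6,0],[0,0,2.4,-1.1,0],[0,0,3.7,-1.5,0],[0,0,5,-1.8,0],[0,0,6.4,-2,0],[0,0,7.8,-2.1,0],[0,0,9.1,-2.1,0],[0,0,10.5,-2,0],[0,0,11.8,-1.8,0],[0,0,13.1,-1.5,0]]]'; python3 - <<'E'
from h import *
im,w=cloud("side"); save(im[60:240,100:300],'s2.png',3.2)
im,w=cloud("top"); save(im[140:260,130:280],'t2.png',5)
E
```

```text
time: 8.15
tool_pos: [542.2, 182.0, 210.3]
tcp_rot: [-3.135, 0.0, 1.695]
contact_force: [-12.5, -1.4, 11.2]
grip_width: 11.1
finger_force: 30.0
time: 9.15
tool_pos: [674.7, 198.7, 224.0]
tcp_rot: [-3.14, -0.001, 1.695]
contact_force: [-3.3, 0.2, 2.1]
grip_width: 10.6
finger_force: 30.0
```

View pics/s2.png

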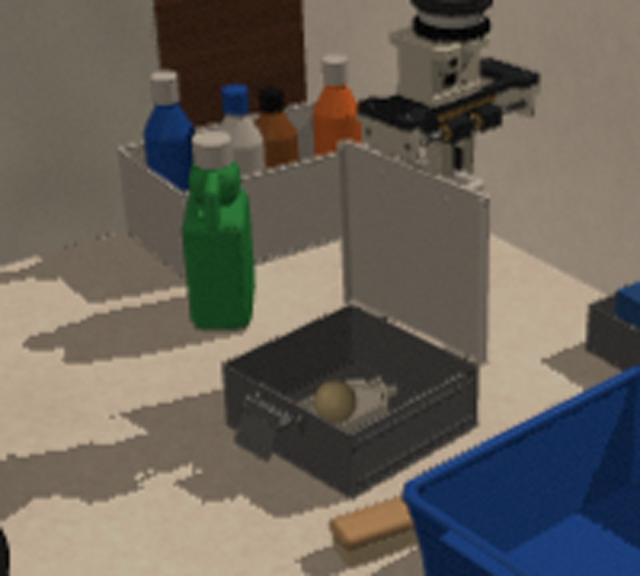

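The lid stands upright and the ball is visible in the dish at (335,400). Next I release the handle, rise and move aside.

```bash
python3 -m crank '[[[0,0,0,0,0],[0.3,0,0,0,0],[0.3,0,0,0,0],[0.3,0,0,0,0],[0.3,0,0,-1,0],[0.3,0,0,-3,0],[0.3,0,0,-5,0],[0.3,0,0,-7,0],[0.3,0,0,-8,0],[0.3,0,0,-8.5,0]]]'; python3 -c "
from h import *
go(480,-120,310,BY+np.pi)"
```

```text
time: 10.25
tool_pos: [675.3, 198.3, 310.4]
tcp_rot: [3.139, -0.0, 1.695]
contact_force: [-0.5, 0.3, 0.1]
grip_width: 27.9
finger_force: 0.0
row [-2.918e+01 -2.331e+01 -2.000e-02] turn -90.2
```

```bash
python3 -m crank '[[[0.3,-2,-2,0,-7],[0.5,-5,-4,0,-15],[0.8,-8,-6.5,0,-23],[1,-11,-9,0,-31],[1,-14.5,-11.5,0,-39],[1,-18,-14.5,0,-47],[1,-21.5,-17,0,-55],[1,-24.5,-19.5,0,-63],[1,-27,-21.5,0,-71],[1,-28,-22.5,0,-79]]]'; python3 - <<'E'
from h import *
im,w=cloud("top"); save(im[150:260,140:260],'t3.png',5); np.save('t3.npy',w); np.save('t3i.npy',im)
go(480,-120,310,BY+np.pi)
v,u=np.mgrid[:384,:512]
b=(w[...,:2]-O)@np.array([[np.cos(BY),-np.sin(BY)],[np.sin(BY),np.cos(BY)]])  # box frame
z=w[...,2]
inside=(abs(b[...,0])<84)&(abs(b[...,1])<88)
s=inside&(z>34)&(z<62); p=w[s]
print('ball pts',s.sum(),p.mean(0) if s.any() else 0, b[s].mean(0))
d=inside&(z>15)&(z<34)&(im.min(-1)>110); q=w[d][:,:2]
print('dish',d.sum(),q.mean(0),cv2.minAreaRect(q.astype(np.float32)),np.percentile(z[d],[5,50,95]))
print('box rim', [b[(z>68)&(z<82)&(u>150)&(u<225)&(v>160)&(v<250)].min(0),b[(z>68)&(z<80)&(u>150)&(u<225)&(v>160)&(v<250)].max(0)])
lid=(z>120)&(z<255)&(u>150)&(u<230)&(v>130)&(v<200); print('lid fwd',[(k,round(float(np.nanmedian(b[...,0][lid&(abs(z-k)<15)])),1)) for k in(140,180,220,245)])
E
```

```text
time: 11.25
tool_pos: [484.7, -109.3, 308.3]
tcp_rot: [-3.141, -0.001, 3.077]
contact_force: [1.1, 0.3, -0.9]
grip_width: 91.0
finger_force: 0.0
row [ 0.36 -1.02 -0.16] turn -10.6
ball pts 106 [515.91763568 189.1739704   45.83414884] [-17.41540062   9.4745693 ]
dish 172 [538.08199289 189.07523245] ((527.4468994140625, 190.6142120361328), (128.2161407470703, 60.985687255859375), 4.960779190063477) [15.42263491 21.31847867 30.7706976 ]
box rim [array([-121.36340215,  -94.748481  ]), array([96.29130909, 96.07379784])]
lid fwd [(140, 93.7), (180, 93.2), (220, 93.0), (245, 110.2)]
```

View pics/t3.png

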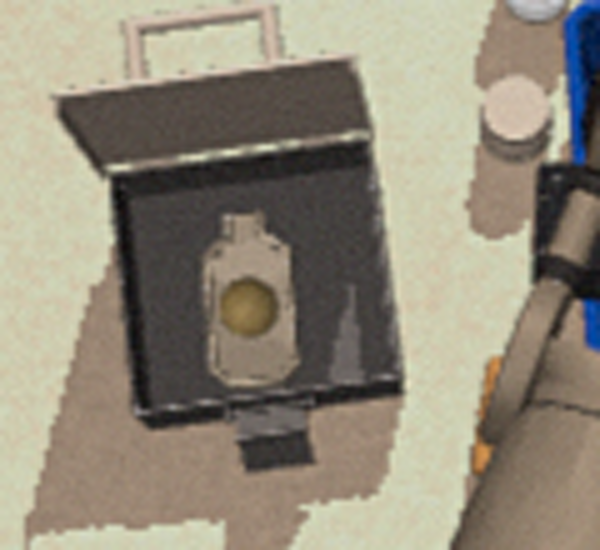

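The dish lies at about (248,300) in the crop, its lip at (241,212) and its tail at (254,383), with the ball at (248,307). It is turned slightly less than the box.

```bash
python3 - <<'E'
from h import *
w=np.load('t3.npy'); im=np.load('t3i.npy'); z=w[...,2]
g=cv2.cvtColor(im[150:260,140:260],cv2.COLOR_RGB2GRAY).astype(float)
f,cx,cy,Rm,t=cam("top")
def ray(u,v,zp):
    d=Rm.T@np.array([(u-cx)/f,(v-cy)/f,1]); c=-Rm.T@t; return c+d*(zp-c[2])/d[2]
L=[];Rr=[]
for r in range(203-150,222-150):   # full-res rows of straight sides
    row=g[r]; 
    gr=np.diff(cv2.GaussianBlur(row[None],(5,1),1)[0])
    def sub(a,b,s):
        k=a+np.argmax(s*gr[a:b]); y=s*gr[k-1:k+2]; o=(y[0]-y[2])/(2*(y[0]-2*y[1]+y[2])+1e-9)
        return k+o+.5
    L.append(ray(140+sub(36,47,1),150+r,28)[:2]); Rr.append(ray(140+sub(54,64,-1),150+r,28)[:2])
for E in(L,Rr):
    E=np.array(E,np.float32); l=cv2.fitLine(E,cv2.DIST_HUBER,0,.01,.01).ravel(); print('yaw',np.arctan(l[1]/l[0]),'y at x=518',l[3]+l[1]/l[0]*(518-l[2]))
print(ray(188.2,192.7,28),ray(191,226.4,24))
go(517.5,189.7,200,.08+np.pi)
E
```

```text
yaw 0.08688812 y at x=518 223.38661
yaw 0.09286505 y at x=518 158.42815
[589.43840542 195.77271053  28.        ] [463.90831014 184.49588502  24.        ]
row [-1.63 30.12 10.8 ] turn -7.9
```

```bash
python3 -m crank '[[[1,-0.2,2,0,-1],[1,-0.4,5.5,0,-2],[1,-0.6,9,0.5,-3],[1,-0.8,13,1.5,-4],[1,-1,17,3,-5],[1,-1.2,21,4.5,-6],[1,-1.4,25,6.5,-7],[1,-1.6,28,8.5,-8],[1,-1.7,29.7,10.3,-8.4],[1,-1.7,30.2,10.8,-8.4]]]'; python3 -m crank '[[[1,0,0,1,0],[1,0,0,2,0],[1,0,0,3,0],[1,0,0,4,0],[1,0,0,5,0],[1,0,0,6,0],[1,0,0,7,0],[1,0,0,8,0],[1,0,0,8.5,0],[1,0,0,8.5,0]]]';  python3 -c "
from h import *
go(518,190.9,13,.088+np.pi)"
```

```text
time: 12.3
tool_pos: [522.4, 194.8, 198.0]
tcp_rot: [-3.141, -0.005, -3.062]
contact_force: [-0.1, 0.2, -0.8]
grip_width: 92.0
finger_force: 0.0
time: 13.3
tool_pos: [523.5, 192.8, 114.8]
tcp_rot: [-3.141, -0.002, -3.063]
contact_force: [0.5, 0.2, 0.3]
grip_width: 91.6
finger_force: 0.0
row [ 0.54 -0.14 10.18] turn -0.5
```

```bash
python3 -m crank '[[[1,0.3,-0.1,0.5,-0.5],[1,0.6,-0.1,2,-0.5],[1,0.6,-0.1,3.5,-0.5],[1,0.6,-0.1,5,-0.5],[1,0.6,-0.1,6.5,-0.5],[1,0.6,-0.1,8,-0.5],[1,0.6,-0.1,9.2,-0.5],[1,0.6,-0.1,10,-0.5],[1,0.6,-0.1,10.2,-0.5],[1,0.6,-0.1,10.2,-0.5]]]';  python3 -c "
from h import *
go(518,190.9,13,.088+np.pi)"
```

```text
time: 14.3
tool_pos: [518.1, 191.4, 13.7]
tcp_rot: [3.142, 0.0, -3.054]
contact_force: [0.5, 0.2, 0.1]
grip_width: 91.9
finger_force: 0.0
row [ 0.02 -0.05  0.07] turn -0.0
```

```bash
python3 -m crank '[[[0.9,0,0,0,0],[0.85,0,0,0,0],[0.8,0,0,0,0],[0.78,0,0,0,0],[0.76,0,0,0,0],[0.74,0,0,0,0],[0.73,0,0,0,0],[0.72,0,0,0,0],[0.71,0,0,0,0],[0.7,0,0,0,0]]]'; python3 -m crank '[[[0.69,0,0,0,0],[0.68,0,0,0,0],[0.66,0,0,0,0],[0.62,0,0,0,0],[0.5,0,0,0,0],[0.3,0,0,0,0],[0.3,0,0,0,0],[0.3,0,0,0,0],[0.3,0,0,0,0],[0.3,0,0,0,0]]]'; python3 -m crank '[[[0.3,0,0,-0.05,0],[0.3,0,0,-0.15,0],[0.3,0,0,-0.35,0],[0.3,0,0,-0.6,0],[0.3,0,0,-0.9,0],[0.3,0,0,-1.2,0],[0.3,0,0,-1.5,0],[0.3,0,0,-1.8,0],[0.3,0,0,-2,0],[0.3,0,0,-2,0]]]'; python3 - <<'E'
from h import *
im,w=cloud("side"); save(im[130:240,150:270],'s4.png',5)
E
```

```text
time: 15.3
tool_pos: [518.0, 191.5, 13.7]
tcp_rot: [3.141, 0.0, -3.054]
contact_force: [-1.0, 1.4, 0.4]
grip_width: 64.6
finger_force: 0.7
time: 16.3
tool_pos: [518.0, 191.4, 13.7]
tcp_rot: [3.141, 0.0, -3.054]
contact_force: [-0.1, 2.6, 0.0]
grip_width: 63.8
finger_force: 30.0
time: 17.3
tool_pos: [518.2, 191.4, 34.1]
tcp_rot: [3.141, 0.001, -3.054]
contact_force: [0.2, 0.9, -2.5]
grip_width: 63.9
finger_force: 30.0
```

View pics/s4.png

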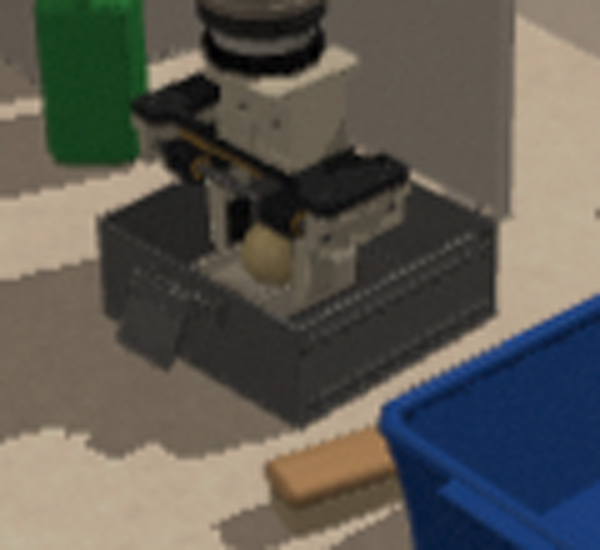

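The dish is held level with the ball in it, at (268,255) in the crop. I lift straight up and check the tub's facing edge from the first cloud.

```bash
python3 -m crank '[[[0.3,0,0,-0.2,0],[0.3,0,0,-0.8,0],[0.3,0,0,-1.8,0],[0.3,0,0,-3.2,0],[0.3,0,0,-4.8,0],[0.3,0,0,-6.4,0],[0.3,0,0,-7.8,0],[0.3,0,0,-9,0],[0.3,0,0,-9.9,0],[0.3,0,0,-10.6,0]]]'; python3 -m crank '[[[0.3,0,0,-0.5,0],[0.3,0,0,-0.9,0],[0.3,0,0,-1.2,0],[0.3,0,0,-1.4,0],[0.3,0,0,-1.5,0],[0.3,0,0,-1.5,0],[0.3,0,0,-1.5,0],[0.3,0,0,-1.5,0],[0.3,0,0,-1.5,0],[0.3,0,0,-1.5,0]]]'; python3 - <<'E'
from h import *
for n in("top0","side0"):
    w=np.load(n+'.npy'); im=np.load(n+'i.npy').astype(int)
    C=np.array([571.3,-179.2]);a=.049; M=np.array([[np.cos(a),-np.sin(a)],[np.sin(a),np.cos(a)]])
    b=(w[...,:2]-C)@M
    base=(abs(w[...,2]-115)<6)&(im[...,2]>im[...,0]+40)
    for s in(1,-1):
        m=base&(abs(s*b[...,1]-125)<9)&(abs(b[...,0])<135)
        l=cv2.fitLine(b[m].astype(np.float32),cv2.DIST_HUBER,0,.01,.01).ravel()
        print(n,s,m.sum(),'dyaw',l[1]/l[0],'y',l[3]-l[2]*l[1]/l[0],np.percentile(b[m][:,1],[3,97]),'z',np.median(w[m][:,2]))
    for s in(1,-1):
        m=base&(abs(s*b[...,0]-155)<9)&(abs(b[...,1])<110)&(abs(b[...,1])>65)
        print('end',s,m.sum(),np.percentile(b[m][:,0],[3,50,97]))
E
```

```text
time: 18.35
tool_pos: [518.1, 191.4, 140.7]
tcp_rot: [3.141, 0.001, -3.054]
contact_force: [0.0, -0.5, -2.6]
grip_width: 63.6
finger_force: 30.0
time: 19.35
tool_pos: [518.0, 191.4, 154.7]
tcp_rot: [3.142, -0.0, -3.054]
contact_force: [0.2, -0.6, -3.1]
grip_width: 63.8
finger_force: 30.0
top0 1 201 dyaw 0.0008094849 y 124.51213 [119.16443431 129.71465881] z 114.21590642924374
top0 -1 179 dyaw 0.003060005 y -123.75916 [-128.99423472 -119.22806325] z 114.35084245434513
end 1 68 [147.55696568 153.40313302 159.96588206]
end -1 71 [-160.06958362 -155.07707794 -150.28232251]
side0 1 236 dyaw 0.0074203694 y 123.523735 [119.088952   129.19518929] z 113.04404565095773
side0 -1 327 dyaw 0.000689638 y -125.430145 [-129.63155359 -118.54034402] z 113.51885054171787
end 1 84 [148.19600956 152.76628991 158.47020063]
end -1 116 [-161.42089122 -156.89618778 -150.71367421]
```

```bash
python3 -m crank '[[[0.3,0,-0.1,0,0],[0.3,0,-0.3,0,0],[0.3,0,-0.6,0,0],[0.3,0,-1,0,0],[0.3,0,-1.5,0,0],[0.3,0,-2.1,0,0],[0.3,0,-2.8,0,0],[0.3,0,-3.6,0,0],[0.3,0,-4.4,0,0],[0.3,0,-5.3,0,0]]]'; python3 -m crank '[[[0.3,0,-0.9,0,0],[0.3,0,-1.8,0,0],[0.3,0,-2.7,0,0],[0.3,0,-3.6,0,0],[0.3,0,-4.5,0,0],[0.3,0,-5.4,0,0],[0.3,0,-6.3,0,0],[0.3,0,-7.2,0,0],[0.3,0,-8.1,0,0],[0.3,0,-9,0,0]]]'; python3 -m crank '[[[0.3,0,-0.9,0,0],[0.3,0,-1.7,0,0],[0.3,0,-2.4,0,0],[0.3,0,-3,0,0],[0.3,0,-3.5,0,0],[0.3,0,-3.9,0,0],[0.3,0,-4.2,0,0],[0.3,0,-4.4,0,0],[0.3,0,-4.5,0,0],[0.3,0,-4.5,0,0]]]'; python3 -c "
from h import *
go(563.1,-34.8,154,.051+np.pi/2)"
```

```text
time: 20.35
tool_pos: [522.7, 137.8, 154.7]
tcp_rot: [3.141, 0.0, -3.055]
contact_force: [-0.0, 0.4, -2.1]
grip_width: 63.8
finger_force: 30.0
time: 21.35
tool_pos: [530.5, 48.2, 154.7]
tcp_rot: [3.142, 0.0, -3.054]
contact_force: [-0.2, -0.0, -1.9]
grip_width: 64.0
finger_force: 30.0
time: 22.35
tool_pos: [534.4, 4.1, 154.7]
tcp_rot: [3.142, 0.0, -3.054]
contact_force: [0.4, 0.0, -2.4]
grip_width: 63.6
finger_force: 30.0
row [-2.52 -4.12  0.07] turn 92.1
```

```bash
python3 -m crank '[[[0.3,0,-0.1,0,0],[0.3,-0.1,-0.2,0,0],[0.3,-0.2,-0.3,0,0],[0.3,-0.3,-0.5,0,0],[0.3,-0.4,-0.7,0,0],[0.3,-0.6,-1,0,0],[0.3,-0.8,-1.3,0,0],[0.3,-1,-1.6,0,0],[0.3,-1.2,-1.9,0,0],[0.3,-1.4,-2.3,0,0]]]'; python3 -m crank '[[[0.3,-0.2,-0.4,0,0],[0.3,-0.4,-0.7,0,0],[0.3,-0.6,-1,0,0],[0.3,-0.8,-1.3,0,0],[0.3,-0.9,-1.5,0,0],[0.3,-1,-1.6,0,0],[0.3,-1.1,-1.7,0,0],[0.3,-1.1,-1.8,0,0],[0.3,-1.1,-1.8,0,0],[0.3,-1.1,-1.8,0,0]]]'; python3 -m crank '[[[0.3,0,0,0,0.3],[0.3,0,0,0,1],[0.3,0,0,0,2],[0.3,0,0,0,3.2],[0.3,0,0,0,4.8],[0.3,0,0,0,6.6],[0.3,0,0,0,8.6],[0.3,0,0,0,10.8],[0.3,0,0,0,13.2],[0.3,0,0,0,15.8]]]'; python3 -m crank '[[[0.3,0,0,0,2.8],[0.3,0,0,0,5.6],[0.3,0,0,0,8.4],[0.3,0,0,0,11.2],[0.3,0,0,0,14],[0.3,0,0,0,16.8],[0.3,0,0,0,19.6],[0.3,0,0,0,22.4],[0.3,0,0,0,25.2],[0.3,0,0,0,28]]]';python3 -m crank '[[[0.3,0,0,0,2.8],[0.3,0,0,0,5.6],[0.3,0,0,0,8.4],[0.3,0,0,0,11.2],[0.3,0,0,0,14],[0.3,0,0,0,16.8],[0.3,0,0,0,19.6],[0.3,0,0,0,22.4],[0.3,0,0,0,25.2],[0.3,0,0,0,28]]]'; python3 -m crank '[[[0.3,0,0,0,2.8],[0.3,0,0,0,5.6],[0.3,0,0,0,8.2],[0.3,0,0,0,10.6],[0.3,0,0,0,12.8],[0.3,0,0,0,14.8],[0.3,0,0,0,16.6],[0.3,0,0,0,18],[0.3,0,0,0,19.2],[0.3,0,0,0,20]]]'; python3 - <<'E'
from h import *
go(563.1,-34.8,115.5,.051+np.pi/2)
im,w=cloud("side"); save(im[110:250,190:350],'s5.png',4)
E
```

```text
time: 23.35
tool_pos: [550.5, -17.8, 154.7]
tcp_rot: [3.141, 0.0, -3.054]
contact_force: [0.7, -0.4, -2.5]
grip_width: 63.5
finger_force: 30.0
time: 24.35
tool_pos: [562.8, -34.5, 154.7]
tcp_rot: [3.141, -0.0, -3.054]
contact_force: [-0.4, 0.2, -2.9]
grip_width: 63.7
finger_force: 30.0
time: 25.35
tool_pos: [562.9, -34.6, 154.7]
tcp_rot: [3.141, 0.0, 2.95]
contact_force: [0.4, 0.4, -2.4]
grip_width: 63.5
finger_force: 30.0
time: 26.35
tool_pos: [562.9, -34.6, 154.7]
tcp_rot: [3.142, -0.0, 2.461]
contact_force: [0.2, 0.0, -2.4]
grip_width: 64.1
finger_force: 30.0
time: 27.35
tool_pos: [562.9, -34.6, 154.7]
tcp_rot: [3.142, -0.0, 1.972]
contact_force: [-0.1, -0.5, -2.6]
grip_width: 63.7
finger_force: 30.0
time: 28.35
tool_pos: [562.9, -34.6, 154.7]
tcp_rot: [3.142, -0.0, 1.625]
contact_force: [-0.7, -0.2, -2.6]
grip_width: 64.0
finger_force: 30.0
row [-0.03  0.02  3.92] turn 0.2
```

View pics/s5.png

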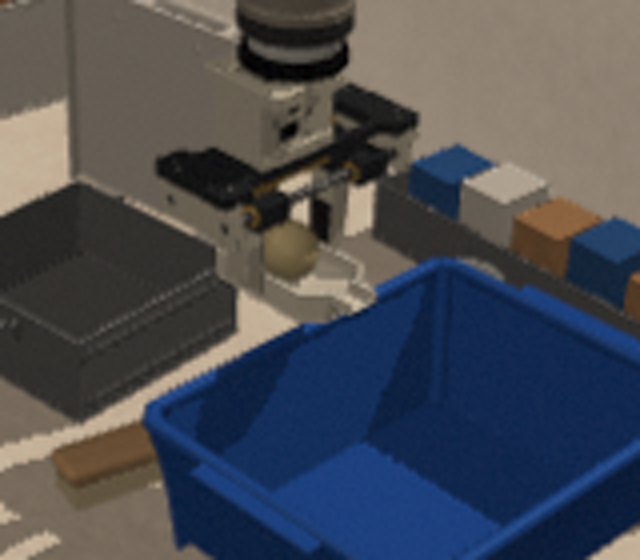

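The lip points over the edge at (365,300) with the ball still mid-dish at (290,250). Next I lower gently.

```bash
python3 -m crank '[[[0.3,0,0,0.1,0],[0.3,0,0,0.3,0],[0.3,0,0,0.6,0],[0.3,0,0,0.9,0.2],[0.3,0,0,1.2,0.2],[0.3,0,0,1.5,0.2],[0.3,0,0,1.8,0.2],[0.3,0,0,2.1,0.2],[0.3,0,0,2.4,0.2],[0.3,0,0,2.6,0.2]]]'; python3 -m crank '[[[0.3,0,0,0.2,0],[0.3,0,0,0.4,0],[0.3,0,0,0.6,0],[0.3,0,0,0.8,0],[0.3,0,0,0.9,0],[0.3,0,0,1,0],[0.3,0,0,1.1,0],[0.3,0,0,1.1,0],[0.3,0,0,1.1,0],[0.3,0,0,1.1,0]]]'; python3 - <<'E'
from h import *
go(563.1,-34.8,117,.051+np.pi/2)
T=np.array([563.,-34.8]); a=.051-np.pi/2; M=np.array([[np.cos(a),-np.sin(a)],[np.sin(a),np.cos(a)]])
for n in("side","top"):
    im,w=cloud(n); d=(w[...,:2]-T)@M; z=w[...,2]; c=im.astype(int)
    nb=c[...,2]<c[...,0]+15
    lip=(d[...,0]>50)&(d[...,0]<90)&(abs(d[...,1])<30)&(z>125)&(z<160)&nb
    print(n,'lip',lip.sum(), np.percentile(d[lip][:,0],[50,97]) if lip.any() else '', np.mean(d[lip][:,1]) if lip.any() else '', np.percentile(z[lip],[5,50,95]) if lip.any() else '')
    ball=(abs(d[...,0])<35)&(abs(d[...,1])<24)&(z>140)&(z<182)&(c[...,0]>c[...,2]+25)
    print('ball',ball.sum(), w[ball].mean(0) if ball.any() else '', d[ball].mean(0) if ball.any() else '', z[ball].max() if ball.any() else '')
    if ball.sum()>20:
        from scipy.optimize import least_squares
        P=np.c_[d[ball],z[ball]]
        print(least_squares(lambda q:np.linalg.norm(P-q,axis=1)-22,[0,0,150],loss='soft_l1').x)
    if n=="side": save(im[110:250,190:350],'s6.png',4)
E
```

```text
time: 29.4
tool_pos: [562.8, -34.5, 128.4]
tcp_rot: [-3.141, -0.0, 1.623]
contact_force: [-0.8, -0.7, -2.3]
grip_width: 63.6
finger_force: 30.0
time: 30.4
tool_pos: [563.0, -33.1, 120.5]
tcp_rot: [3.14, -0.002, 1.624]
contact_force: [-7.3, 6.9, 16.9]
grip_width: 63.7
finger_force: 30.0
row [-0.17  0.01  0.34] turn 0.1
side lip 92 [58.34471517 74.81409492] -5.529255038809449 [126.87050096 139.38875503 146.42443137]
ball 106 [556.31256701 -43.64320638 151.28032894] [ 8.49079703 -7.12954591] 163.29827954397516
[ -2.97101511   0.21207729 139.93599094]
top lip 15 [71.86307219 73.37998148] -0.9048812963221632 [133.8685051  141.6066545  144.69793091]
ball 0
```

View pics/s6.png

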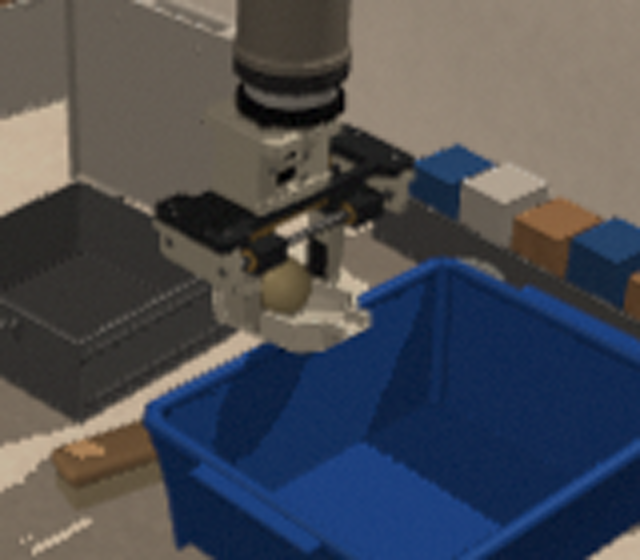

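The dish touched the rim: its underside is 9.7 mm below the TCP, and I had that reversed. I raise it gently and check that it is level.

```bash
python3 -m crank '[[[0.3,0,0,-0.1,0],[0.3,0,0,-0.2,0],[0.3,0,0,-0.4,0],[0.3,0,0,-0.6,0],[0.3,0,0,-0.9,0],[0.3,0,0,-1.2,0],[0.3,0,0,-1.5,0],[0.3,0,0,-1.7,0],[0.3,0,0,-1.8,0],[0.3,0,0,-1.8,0]]]'; python3 - <<'E'
from h import *
from scipy.optimize import least_squares
go(563.1,-34.8,136,.051+np.pi/2)
T=bot.get_obs()["tool_pos"][:2]; a=.051-np.pi/2; M=np.array([[np.cos(a),-np.sin(a)],[np.sin(a),np.cos(a)]])
for n in("side","top"):
    A=[cloud(n) for _ in range(4)]; im=A[0][0]; w=np.nanmedian([q[1] for q in A],0)
    d=(w[...,:2]-T)@M; z=w[...,2]; c=im.astype(int); nb=abs(c[...,2]-c[...,0])<45
    for lo in range(-60,80,10):
        m=(d[...,0]>lo)&(d[...,0]<lo+10)&(abs(d[...,1])<34)&(z>115)&(z<165)&nb
        if m.sum()>3: print(n,lo,m.sum(),np.percentile(z[m],[5,50,95]).round(1),np.percentile(d[m][:,1],[3,97]).round(1))
    ball=(abs(d[...,0])<35)&(abs(d[...,1])<24)&(z>140)&(z<190)&(c[...,0]>c[...,2]+25)
    if ball.sum()>20:
        P=np.c_[d[ball],z[ball]]; print(least_squares(lambda q:np.linalg.norm(P-q,axis=1)-22,[0,0,160],loss='soft_l1').x)
    if n=="side": save(im[150:215,225:305],'s7.png',8)
E
```

```text
time: 31.5
tool_pos: [562.9, -34.6, 135.9]
tcp_rot: [3.141, -0.0, 1.623]
contact_force: [-0.1, -0.4, -2.6]
grip_width: 63.7
finger_force: 30.0
row [-0.02  0.01 -0.01] turn 0.1
side -50 7 [135.8 143.3 145.4] [-31.6 -18.2]
side -40 15 [124.6 135.3 145.4] [-32.7 -30.1]
side -30 6 [125.6 127.7 132.2] [-32.8 -30.6]
side -20 4 [127.3 128.8 131.1] [-31.9 -31.4]
side -10 14 [130.  155.3 163.5] [-33.2  33. ]
side 0 52 [134.7 150.1 162.4] [-31.6  33. ]
side 10 107 [133.7 150.2 163.8] [-33.  29.]
side 20 45 [136.2 143.8 155. ] [-32.5  29.1]
side 30 43 [134.5 146.2 155.6] [-32.3  29.8]
side 40 41 [139.  149.2 159. ] [-33.   26.6]
side 50 68 [137.1 150.8 159.1] [-26.2  16.3]
side 60 23 [141.  154.1 159.6] [-14.5  11.7]
side 70 25 [151.3 154.6 160.8] [-13.4  11.7]
[ -1.55687156   0.74676407 155.17160111]
top -60 4 [141.2 142.7 143.7] [ 6.3 15.7]
top -50 20 [132.4 139.2 144.7] [ 3.1 24.1]
top -40 19 [133.1 137.1 146.2] [ 2.  28.6]
top 40 4 [145.8 149.9 151.8] [13.1 18.1]
top 60 4 [151.6 154.4 160.9] [-13.3  -1.1]
top 70 15 [152.4 155.6 161.1] [-11.9  11.1]
```

View pics/s7.png

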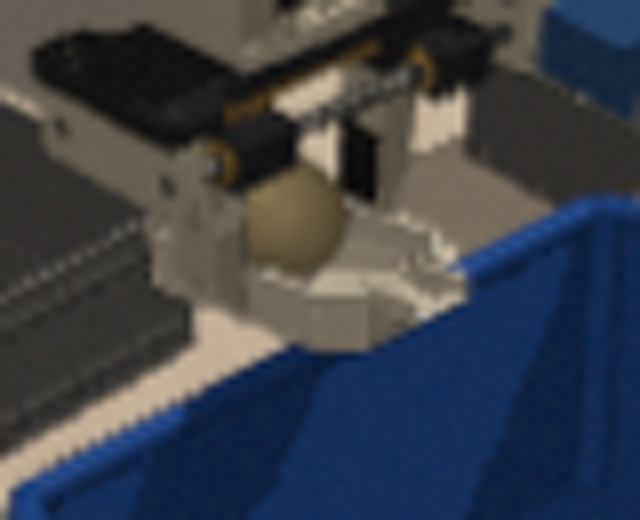

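The dish has tipped about 0.13 rad, lip up: the rim of the dish reads 155 at the front and 145 at the tail. I will level it by bringing the tail part over the rim and touching it gently down.

```bash
cat > tilt.py <<'E'
from h import *
from scipy.optimize import least_squares
def tilt():
    o=bot.get_obs(); T=o["tool_pos"]; a=o["tcp_rot"][2]+np.pi; M=np.array([[np.cos(a),-np.sin(a)],[np.sin(a),np.cos(a)]])
    A=[cloud("side") for _ in range(4)]; im=A[0][0]; w=np.nanmedian([q[1] for q in A],0)
    d=(w[...,:2]-T[:2])@M; z=w[...,2]-T[2]; c=im.astype(int); nb=abs(c[...,2]-c[...,0])<45
    X=[];Z=[];L=[]
    for lo in range(-45,45,6):
        if -20<lo<14: continue
        m=(d[...,0]>=lo)&(d[...,0]<lo+6)&(d[...,1]<-26)&(d[...,1]>-37)&(abs(z)<30)&nb
        if m.sum()>1: X.append(lo+3);Z.append(z[m].max());L.append(z[m].min())
    X=np.array(X); print(list(zip(X.tolist(),np.round(Z,1).tolist(),np.round(L,1).tolist())))
    print('tilt top',np.polyfit(X,Z,1).round(3),'bottom',np.polyfit(X,L,1).round(3))
    m=(d[...,0]>66)&(d[...,0]<80)&(abs(d[...,1])<15)&(abs(z)<40)&nb; print('lip',m.sum(),np.percentile(z[m],[10,50,90]).round(1))
    b=(abs(d[...,0])<35)&(abs(d[...,1])<24)&(z>4)&(z<54)&(c[...,0]>c[...,2]+25)
    if b.sum()>20:
        P=np.c_[d[b],z[b]]; print('ball',least_squares(lambda q:np.linalg.norm(P-q,axis=1)-22,[0,0,20],loss='soft_l1').x.round(1))
    return im
if __name__=='__main__': tilt()
E
python3 tilt.py
python3 -m crank '[[[0.3,0,0,0,0],[0.3,-0.1,0,0,0],[0.3,-0.3,0,0,0],[0.3,-0.5,0,0,0],[0.3,-0.8,0,0,0],[0.3,-1.2,0,0,0],[0.3,-1.6,0,0,0],[0.3,-2.1,0,0,0],[0.3,-2.6,0,0,0],[0.3,-3.1,0,0,0]]]'; python3 -m crank '[[[0.3,-0.5,0,0,0],[0.3,-1,0,0,0],[0.3,-1.4,0,0,0],[0.3,-1.8,0,0,0],[0.3,-2.1,0,0,0],[0.3,-2.4,0,0,0],[0.3,-2.6,0,0,0],[0.3,-2.8,0,0,0],[0.3,-2.9,0,0,0],[0.3,-2.9,0,0,0]]]'; python3 -m crank '[[[0.3,0,0,0.1,0],[0.3,0,0,0.2,0],[0.3,0,0,0.3,0],[0.3,0,0,0.4,0],[0.3,0,0,0.5,0],[0.3,0,0,0.6,0],[0.3,0,0,0.65,0],[0.3,0,0,0.7,0],[0.3,0,0,0.7,0],[0.3,0,0,0.7,0]]]'; python3 tilt.py
```

```text
[(-42, 9.7, 0.4), (-36, 8.6, -11.0), (-30, 8.5, -11.4), (-24, -4.8, -8.8), (-18, -5.5, -8.7), (18, 19.4, -21.1), (24, 18.9, -2.4), (30, 20.2, -3.0), (36, 20.6, -2.2), (42, 22.3, -0.8)]
tilt top [ 0.239 11.794] bottom [ 0.047 -6.893]
lip 33 [17.1 18.8 24.2]
ball [-1.4  1.  19.4]
time: 33.1
tool_pos: [564.5, -66.0, 135.7]
tcp_rot: [3.142, -0.0, 1.623]
contact_force: [0.0, -0.3, -2.7]
grip_width: 63.7
finger_force: 30.0
time: 34.1
tool_pos: [566.0, -94.6, 135.7]
tcp_rot: [3.142, -0.0, 1.623]
contact_force: [0.8, 0.2, -2.8]
grip_width: 63.4
finger_force: 30.0
time: 35.1
tool_pos: [566.0, -94.7, 129.2]
tcp_rot: [3.141, 0.0, 1.623]
contact_force: [-3.3, -0.6, 4.9]
grip_width: 63.9
finger_force: 30.0
[(-42, 9.3, -15.4), (-36, 10.9, -11.6), (-30, 11.9, -8.2), (-24, -5.1, -10.9), (-18, -3.5, -5.8), (18, 16.4, -3.7), (24, 19.3, -3.0), (30, 21.4, -2.5), (36, 19.3, -3.0), (42, 21.7, 0.4)]
tilt top [ 0.212 12.145] bottom [ 0.141 -6.356]
lip 35 [15.8 18.3 24. ]
ball [-1.8  1.2 19.3]
```

```bash
sed -i 's/-20<lo<14/-28<lo<14/' tilt.py; python3 -m crank '[[[0.3,0,0,0.05,0],[0.3,0,0,0.1,0],[0.3,0,0,0.15,0],[0.3,0,0,0.2,0],[0.3,0,0,0.25,0],[0.3,0,0,0.3,0],[0.3,0,0,0.35,0],[0.3,0,0,0.4,0],[0.3,0,0,0.4,0],[0.3,0,0,0.4,0]]]'; python3 tilt.py
```

```text
time: 36.3
tool_pos: [566.8, -95.2, 125.2]
tcp_rot: [3.14, 0.001, 1.623]
contact_force: [0.0, -4.1, 4.1]
grip_width: 63.7
finger_force: 30.0
[(-42, 5.3, -7.4), (-36, 14.4, -8.0), (-30, 14.8, -5.5), (18, 16.8, -5.5), (24, 16.1, -5.8), (30, 17.6, -2.9), (36, 17.4, -4.1), (42, 16.8, -3.0)]
tilt top [ 0.086 14.436] bottom [ 0.045 -5.503]
lip 34 [10.9 13.2 18.2]
ball [ 1.4  0.5 19.9]
```

```bash
python3 -m crank '[[[0.3,0,0,0.03,0],[0.3,0,0,0.06,0],[0.3,0,0,0.09,0],[0.3,0,0,0.12,0],[0.3,0,0,0.15,0],[0.3,0,0,0.18,0],[0.3,0,0,0.2,0],[0.3,0,0,0.2,0],[0.3,0,0,0.2,0],[0.3,0,0,0.2,0]]]'; python3 tilt.py
```

```text
time: 37.5
tool_pos: [566.8, -95.1, 123.1]
tcp_rot: [3.14, 0.001, 1.623]
contact_force: [1.0, -3.9, 5.3]
grip_width: 63.9
finger_force: 30.0
[(-42, 15.2, -20.5), (-36, 13.7, -6.3), (-30, 15.8, -6.2), (18, 16.9, -8.8), (24, 15.7, -6.2), (30, 16.0, -4.7), (36, 17.4, -8.5), (42, 16.4, -5.2)]
tilt top [ 0.023 15.752] bottom [ 0.075 -8.681]
lip 36 [ 7.5  9.5 14.9]
ball [ 1.9  0.4 19.9]
```

Level again: lip at the expected height and the dish rim slope about 0.02. I lift off the rim and draw it back outward.

```bash
python3 -m crank '[[[0.3,0,0,-0.05,0],[0.3,0,0,-0.1,0],[0.3,0,0,-0.2,0],[0.3,0,0,-0.35,0],[0.3,0,0,-0.5,0],[0.3,0,0,-0.7,0],[0.3,0,0,-0.9,0],[0.3,0,0,-1,0],[0.3,0,0,-1.1,0],[0.3,0,0,-1.1,0]]]'; python3 -m crank '[[[0.3,0,0,0,0],[0.3,0.1,0,0,0],[0.3,0.3,0,0,0],[0.3,0.5,0,0,0],[0.3,0.8,0,0,0],[0.3,1.1,0,0,0],[0.3,1.5,0,0,0],[0.3,1.9,0,0,0],[0.3,2.3,0,0,0],[0.3,2.7,0,0,0]]]'; python3 -m crank '[[[0.3,0.4,0,0,0],[0.3,0.8,0,0,0],[0.3,1.2,0,0,0],[0.3,1.5,0,0,0],[0.3,1.8,0,0,0],[0.3,2,0,0,0],[0.3,2.2,0,0,0],[0.3,2.3,0,0,0],[0.3,2.4,0,0,0],[0.3,2.4,0,0,0]]]'; python3 -m crank '[[[0.3,0,0,0,0],[0.3,0,0,0,0],[0.3,0,0,0,0],[0.3,0,0,0,0],[0.3,0,0,0,0],[0.3,0,0,0,0],[0.3,0,0,0,0],[0.3,0,0,0,0],[0.3,0,0,0,0],[0.3,0,0,0,0]]]'; python3 - <<'E'
from tilt import *
im=tilt(); save(im[60:250,110:350],'s8.png',3)
go(563.5,-42.8,134.5,.051+np.pi/2)
E
```

```text
time: 38.7
tool_pos: [566.1, -94.5, 133.9]
tcp_rot: [3.141, -0.0, 1.623]
contact_force: [0.6, -0.6, -2.1]
grip_width: 64.0
finger_force: 30.0
time: 39.7
tool_pos: [564.6, -67.1, 133.7]
tcp_rot: [3.142, -0.0, 1.623]
contact_force: [-1.1, -0.1, -2.8]
grip_width: 63.5
finger_force: 30.0
time: 40.7
tool_pos: [563.4, -43.5, 133.7]
tcp_rot: [3.142, -0.0, 1.623]
contact_force: [0.0, -0.1, -2.0]
grip_width: 63.5
finger_force: 30.0
time: 41.7
tool_pos: [563.3, -43.6, 133.7]
tcp_rot: [3.142, -0.0, 1.623]
contact_force: [0.2, -0.3, -3.4]
grip_width: 63.9
finger_force: 30.0
[(-42, 13.9, -7.7), (-36, 15.0, -3.4), (-30, 14.0, -7.4), (18, 15.6, -6.8), (24, 16.7, -4.6), (30, 17.0, -8.0), (36, 16.7, -6.1), (42, 17.1, -3.1)]
tilt top [ 0.036 15.559] bottom [ 0.01  -5.944]
lip 40 [ 7.8 11.1 16.4]
ball [ 1.9  0.8 19.8]
row [ 0.07  0.02 -0.08] turn 0.1
```

View pics/s8.png

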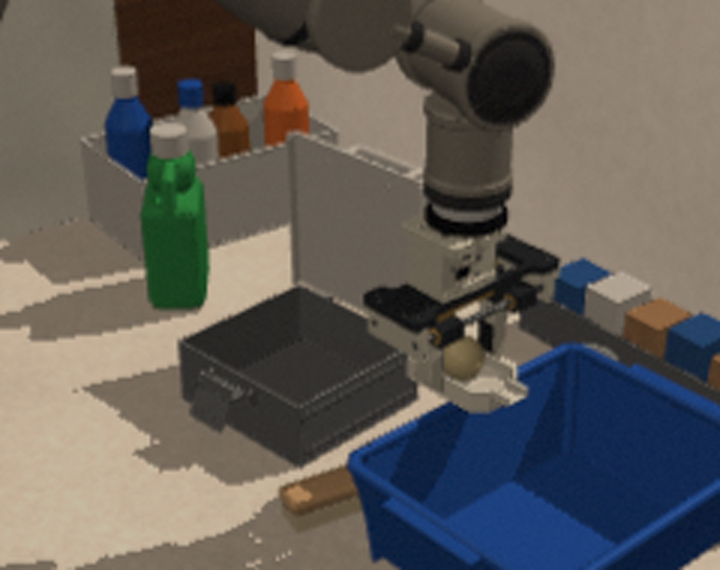

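```bash
python3 -c "
from plant import bot
print(bot.close_job())"
```

```text
the job is handed in; nothing more can be done
None
```

The job is handed in, but the dish was not level all the way: I lowered it onto the rim, pressing with about 20 N and tipping it roughly 0.13 rad, then levelled it against the rim; it finished held still about 9 mm above the middle of the tub edge, within about 0.03 rad of level, the ball about 2 mm off centre and the clip and lid open.

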